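Measure the pastry board with the tape

TASK

We need to know whether the marble pastry board will fit the drawer, so measure its length: stand the tape measure on the bar against one short end of the board, draw the sprung blade out straight along the board and hook its end over the opposite short end, then leave it stretched there, hooked by itself, so the length can be read. Do not let the blade snap back into the case, and leave the board and the other things about where they are.

Things in the scene. Friction and masses are not known exactly. Their poses are not given: they have to be found in the camera images.
- board: white marble pastry board lying flat and loose on the bar, 240 x 150 x 12 mm, about 1.2 kg; origin at the centre of its underside, its x axis along the 240 mm side, z up. It lies roughly crosswise in front of the robot
- board_end_a (a point): middle of the upper edge of the board's short end at its +x, 12 mm above the bar
- board_end_b (a point): middle of the upper edge of the board's short end at its -x, 12 mm above the bar
- tape: tape measure: loose grey case with black trim, upright on the bar, 80 mm long (its x), 38 mm thick (its y; flat sides to grip from above), 70 mm high, 0.4 kg; origin at the centre of its underside. The yellow blade leaves the front (+x) face along +x. The front top corner is sloped: above 36 mm the flat sides end 24 mm ahead of the origin
- tape_mouth (a point): where the blade leaves the case: front face of the case, underside of the blade, 40 mm ahead of and 24 mm above the case's origin
- hook_tip (a point): lowest point of the steel hook at the blade's end, on the inner side that bears on the board; 9.5 mm below the blade's underside. Blade home and case on the bar: 14.5 mm above the bar (just passes over the board), 18.5 mm ahead of the mouth. The hook is raked 9 degrees inwards, 19 mm wide, 2 mm thick
- hook_grip (a point): centre of the black moulded finger grip on the blade's end: a block 24 mm across (tape's y), 10 mm along the blade, 22 mm high, to be pinched across its 24 mm from above; 8.5 mm farther out and 21.5 mm higher than the hook tip, 36 mm above the bar when home. The blade below it is 19 mm wide
- tape_blade (a joint): blade drawn out of the case, m: 0 = home, 0.26 at most; the hook's inner face is this + 20 mm from the mouth. A spring pulls it home with 3.2 N (at 0) to 4.2 N (at 0.25); no lock, it flies home if let go. The stiff blade can bend up or down about the mouth by 0.12 rad. Drawn over the board, it pulls the case against the board's end, which stops it
- sardine_tin: flat tin, 63 x 105 x 24 mm, bystander to the right of the board; origin at the centre of its underside
- glass_shaker: glass shaker with a metal cap, 44 mm wide, 90 mm high, bystander left of the cutlery tray; origin at the centre of its underside
- pepper_mill: wooden pepper mill, 58 mm wide, 150 mm high, bystander left of the cutlery tray; origin at the centre of its underside

How it is judged:
At the end, for the whole second after the job is handed in: Case upright on the bar (within 4 mm, 0.1 rad); blade drawn 214 to 226 mm (reads 234 to 246), hook tip less than 8 mm above the bar, so hooked over the end; case parallel to the board within 0.12 rad; hook tip and mouth within 65 mm of the board's long centre line; all at rest (value of joint tape_blade between 0.214 and 0.226 m and height (world z) of hook_tip below 0.008 m and height (world z) of tape below 0.004 m and angle between tape's own z axis and vertical below 0.1 rad and angle between the x axis of tape and the x axis of board, either way round below 0.12 rad and y of hook_tip in the frame of board between -0.065 and 0.065 m and y of tape_mouth in the frame of board between -0.065 and 0.065 m and linear speed of each of tape, board below 0.01 m/s); the robot touches nothing.
It fails at once if the blade snaps back into the case (retracts faster than 1.3 m/s) (velocity of joint tape_blade below -1.3 m/s).
It fails at once if the marble board is shoved more than 60 mm (distance of board from where it was at the start of the episode above 0.06 m).
It fails at once if a bystander (sardine tin, glass shaker, pepper mill) is moved more than 25 mm (distance of any of sardine_tin, glass_shaker, pepper_mill from where it was at the start of the episode above 0.025 m).
It also fails if it takes over 45 s, if anything falls off the work surface, if the arm or the gripper's body presses on something with over 40 N, if the wrist force passes 120 N, or if a joint passes its speed limit or range.

ROBOT

A 6-joint arm with a two-finger parallel gripper is mounted at the origin on a cart in front of the work surface, level with it; the furniture and walls round the work are solid. World frame = base frame: x ahead of the robot, y to its left, z up, the work surface at z = 0. Lengths are in m, angles in rad, forces in N, time in s.
With the tool pointing down it reaches from about 0.325 to 0.775 m from the base axis. Payload 9.3 kg.
Tool frame: the origin (TCP) lies on the centre line of the jaws, within the pads' length; the fingertips stand 25 mm ahead of it and the grasp point (between the pads) lies 6 mm ahead of it; z points along the fingers, y is the line along which they close (so a half turn about z gives the same grasp; the last joint's range is limited). The gripper opens to 85 mm and grips with 20 to 120 N. Pads are 22 mm wide; open, the fingers measure 114 mm over their backs; the gripper's body (76 mm by 85 mm) begins 54 mm behind the grasp point. The pads swing forward as they close: fully open they stand 13 mm farther back than shut.
Start: joints at [1.068, 0.259, 0.021, 1.334, 0, 1.418], TCP at [0.188, 0.517, 0.256] pointing down, gripper open.
Joint ranges: [-3.04, 3.04], [-0.91, 1.82], [-1.04, 1.36], [-1.92, 1.95], [-1.52, 1.45], [-3.14, 3.14]. Speed limits (rad/s): [2.22, 2.22, 2.79, 3.14, 3.14, 3.14].

INTERFACE

Orientations are given as [roll, pitch, yaw] about the fixed x, y, z axes, in that order (R = Rz(yaw) Ry(pitch) Rx(roll)).
In Python, from bench import telemetry, eyes, robot gives the robot as it stands. The module is installed in compiled form; this text tells all that it offers.
- The arm moves only by the shell command python3 -m creep 'ROWS' [OPENING] [FORCE]. ROWS is JSON, one flat list of numbers, 6 for each row, row after row: the shift along the tool's x, y, z in mm, then the turn, a rotation vector about the tool's x, y, z in degrees. A call has 1 to 10 rows; each row shifts and turns the commanded pose from where the row before left it, along the tool's axes as they then stand; what a row does not reach is not made up. A row lasts 1/12 s, in which the tool goes at most 41.7 mm and 7.16 degrees, less where a joint would pass 70% of its speed; a pose out of reach is approached as far as the arm can. A call is refused whole if a number of a shift passes 41.7 or a number of a turn 7.16, either way. A call with a gripper value outside its range is refused whole. OPENING is the gripper's target within -1 to 1 (shut at 1, half-way at 0, fully open at -1), set as the call begins (- or left out, the last holds). The fingers move at their own pace and stop on an object; FORCE is the grip in N (left out, the last holds). Time passes only in rows, so rows that do not move let the fingers close. It gives the time, the measured TCP pose, the force, the opening and the grip force at its end, in the units of the state.
- telemetry.sense(): the state, without advancing time (a new reading comes with each control period).
- eyes.grab_frame(name): name is "side" or "top"; returns the picture (384x512x3 uint8, red, green, blue); there is no depth.
- eyes.camera_model(name): a dict with "fx", "fy", "cx", "cy" (pixels), "rvec" (rotation vector, rad) and "tvec" (3), from world to camera coordinates, as OpenCV has them. Camera axes: x right, y down, z forward; pixel columns grow to the right and rows downward; lengths in m; the calibration is good to about 2 mm. A picture is of the moment at which its call begins. camera_model takes no time and is no camera call.
- robot.job_done(): hands the job in; it is judged then, once.
The state is a dict: "time": time; "q": joint angles; "joint_velocities": joint speeds; "effort": joint torques, N m; "ee_pos": TCP position; "eef_rot": TCP orientation; "force": force on the tool from outside, world axes, zero at the start; "wrist_torque": the same for the moment, N m; "gripper_width": opening from 0.0 (shut) to 1.0 (fully open); "gripper_force": force on a finger pad.
Only numpy, scipy, OpenCV 4.12 (cv2) and the standard library are available. Lean on these libraries where they do the work, as an engineer would, in place of code of your own. Each camera call takes 0.05 s, during which the arm holds its last target. There are 200 camera calls.

## Working session

There is one attempt and no reset: what is moved stays moved. The work goes in short steps, Python scripts to look and compute and a shell command to move; the robot and the scene stay as the last step left them, time stands still between calls to the robot, and variables do not carry over. Pictures are saved under pics/ and viewed, at most 13 in all, crops included, and the job is handed in when it is done.

```bash
mkdir -p pics
python3 - <<'E'
from bench import telemetry, eyes
import cv2
for n in("top","side"):
    cv2.imwrite(f"pics/{n}0.png",eyes.grab_frame(n)[:,:,::-1]); print(eyes.camera_model(n))
s=telemetry.sense();print(s)
E
```

```text
{'fx': 458.3849471888289, 'fy': 458.3849471888289, 'cx': 253.7043749875921, 'cy': 199.1209164550205, 'rvec': array([ 2.17751483, -2.1308221 ,  0.12882546]), 'tvec': array([0.04511521, 0.55376935, 1.5449655 ])}
{'fx': 452.8773525016271, 'fy': 452.8773525016271, 'cx': 249.3709259813407, 'cy': 198.78454942041586, 'rvec': array([ 1.64453841,  1.91170829, -0.78124403]), 'tvec': array([ 0.03971805, -0.36965749,  1.95765152])}
{'time': 0.1, 'q': array([1.06837400e+00, 2.59151897e-01, 2.08483287e-02, 1.33369479e+00,
       6.99447979e-05, 1.41819335e+00]), 'joint_velocities': array([ 0.00014233, -0.00036818,  0.00302676,  0.00097781,  0.00039   ,
        0.00028438]), 'effort': array([ 3.81109639e-03, -5.56692731e+01,  3.45070016e+01,  1.15589579e-02,
       -2.16919261e-04,  1.32037666e-06]), 'ee_pos': array([0.18838603, 0.51650699, 0.25572211]), 'eef_rot': array([-3.14041522e+00, -2.51854728e-04,  2.79177311e+00]), 'force': array([ 0.32075625, -0.19731002,  0.9940037 ]), 'wrist_torque': array([-0.00205291, -0.01433301,  0.04602359]), 'gripper_force': 0.0, 'gripper_width': 1.0022082569778232}
```

View pics/top0.png

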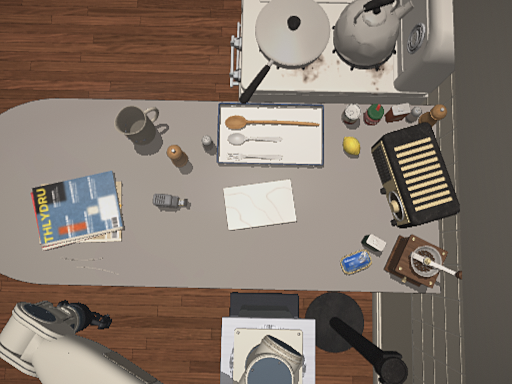

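View pics/side0.png

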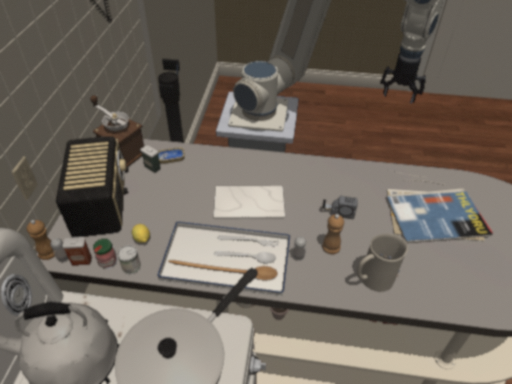

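The top view shows the board at about px (260,204), turned a few degrees. The tape is left of it at about (171,201), with its blade facing the board. The tin is at (356,262), the shaker at (207,142) and the mill at (176,153). Next I'll measure the board and tape.

```bash
cat > h.py <<'E'
import numpy as np, cv2
from bench import eyes, telemetry
def cam(n):
    m=eyes.camera_model(n);K=np.array([[m['fx'],0,m['cx']],[0,m['fy'],m['cy']],[0,0,1]])
    return K,cv2.Rodrigues(m['rvec'])[0],np.array(m['tvec'])
def ray(n,uv,z):
    K,R,t=cam(n);d=R.T@np.linalg.inv(K)@[uv[0],uv[1],1];c=-R.T@t
    return c+d*(z-c[2])/d[2]
def proj(n,P):
    K,R,t=cam(n);p=K@(R@np.array(P)+t);return p[:2]/p[2]
def board(im):
    hsv=cv2.cvtColor(im,cv2.COLOR_RGB2HSV);m=((hsv[:,:,2]>200)&(hsv[:,:,1]<40)).astype(np.uint8)
    m[:170]=0;m[240:]=0;m[:,:215]=0;m[:,310:]=0
    m=cv2.morphologyEx(m,cv2.MORPH_CLOSE,np.ones((5,5)))
    c=max(cv2.findContours(m,0,1)[0],key=cv2.contourArea)
    P=np.array([ray("top",p[0]+0.0,.012)[:2] for p in c],np.float32)
    return cv2.minAreaRect(P)
E
python3 - <<'E'
from h import *
im=eyes.grab_frame("top")
print(board(im))
c=cv2.resize(im[170:240,140:310],None,fx=4.7,fy=4.7,interpolation=2)
cv2.imwrite("pics/c1.png",c[:,:,::-1])
s=eyes.grab_frame("side")
cv2.imwrite("pics/c2.png",cv2.resize(s[170:240,205:375],None,fx=4.7,fy=4.7,interpolation=2)[:,:,::-1])
E
```

```text
((0.5390238165855408, 0.037920333445072174), (0.14952954649925232, 0.23768141865730286), 9.00965404510498)
```

View pics/c1.png

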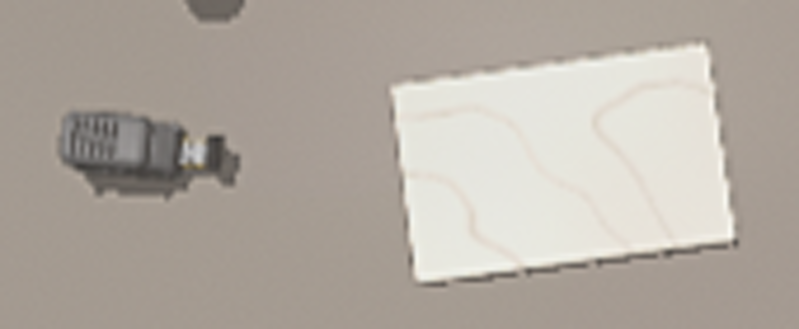

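View pics/c2.png

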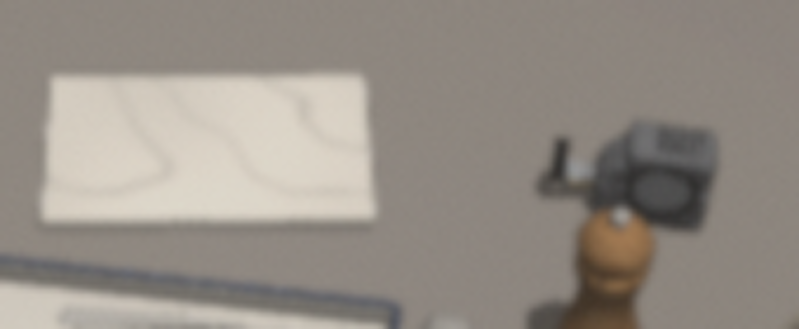

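The crops show the case top at z=70 from about (64,136) at the rear to (147,145) at the front edge. The grip top is near (215,150) and the board corners are clean.

Run:
```python
from h import *
T=lambda a,z: ray("top",(a[0]/4.7+140-.4,a[1]/4.7+170-.4),z)
r=T((64,136),.07);f=T((147,145),.07);g=T((215,150),.047)
print(r,f,g,np.linalg.norm((f-r)[:2]))
for p,q in((r,f),(r,g)):
    d=q-p;print(np.degrees(np.arctan2(d[1],d[0])))
# rear top from upper and lower side edges
S=lambda a,z: ray("side",(a[0]/4.7+205-.4,a[1]/4.7+170-.4),z)
print("side top corners", S((635,122),.07),S((715,128),.07),S((712,168),.07),"grip top",S((561,140),.047),"bottom",S((700,228),0))
c=np.array((0.539,0.038));u=np.array((np.sin(np.radians(9)),-np.cos(np.radians(9))))
print("near end",c-.12*u,"far",c+.12*u)
```

```text
[0.54296745 0.39571646 0.07      ] [0.53774277 0.33583983 0.07      ] [0.53787141 0.29052736 0.047     ] 0.06010414434397365
-94.98684862783279
-92.77360774313962
side top corners [0.52710388 0.34274967 0.07      ] [0.52463464 0.39867735 0.07      ] [0.56457289 0.39599283 0.07      ] grip top [0.52982272 0.29349738 0.047     ] bottom [0.55669367 0.39934789 0.        ]
near end [0.52022786 0.1565226 ] far [ 0.55777214 -0.0805226 ]
```

```bash
python3 -m creep '[0,0,0,0,0,7.1, 0,0,0,0,0,7.1, 0,0,0,0,0,7.1, 0,0,0,0,0,7.1, 0,0,0,0,0,7.1, 0,0,0,0,0,7.1, 0,0,0,0,0,7.1, 0,0,0,0,0,7.1, 0,0,0,0,0,7.1, 0,0,0,0,0,7.1]' -1 40
cat >> h.py <<'E'
from scipy.spatial.transform import Rotation as Ro
def go(P,yaw):
    s=telemetry.sense();R=Ro.from_euler('xyz',s['eef_rot'])
    print("t",s['time'],"pos",s['ee_pos'].round(4),"yaw",np.degrees(s['eef_rot']).round(2),"F",s['force'].round(1),"w",s['gripper_width'])
    print("shift mm",(R.inv().apply(np.array(P)-s['ee_pos'])*1e3).round(1),"turn", (R.inv()*Ro.from_euler('xyz',[180,0,yaw],degrees=True)).as_rotvec(degrees=True).round(2))
E
python3 -c "
from h import *
go((.540,.357,.2),86)"
```

```text
time: 1.03
ee_pos: [0.1885, 0.5166, 0.2561]
eef_rot: [-3.141, 0.0, 1.546]
force: [0.2, 0.4, 0.2]
gripper_width: 0.997
gripper_force: 0.0
t 1.0333 pos [0.1885 0.5166 0.2561] yaw [-1.7999e+02  2.0000e-02  8.8610e+01] F [0.2 0.4 0.2] w 0.9974022225408871
shift mm [-151.   355.3   56.1] turn [-0.01  0.02  2.61]
```

```bash
python3 -m creep '[-15,35.5,5,0,0,0, -15,35.5,5,0,0,0, -15,35.5,5,0,0,0, -15,35.5,5,0,0,0, -15,35.5,5,0,0,0, -15,35.5,5,0,0,0, -15,35.5,5,0,0,0, -15,35.5,5,0,0,0, -15,35.5,5,0,0,0, -16,35.5,5,0,0,2.6]'
python3 -m creep '[0,0,0,0,0,0, 0,0,0,0,0,0]'
python3 -c "
from h import *
go((.540,.357,.052),86)
cv2.imwrite('pics/c3.png',cv2.resize(eyes.grab_frame('side')[130:240,205:375],None,fx=4.7,fy=4.7,interpolation=2)[:,:,::-1])"
```

```text
time: 1.87
ee_pos: [0.5423, 0.3582, 0.2058]
eef_rot: [-3.141, 0.0, 1.508]
force: [-0.3, 1.5, -0.2]
gripper_width: 1.002
gripper_force: 0.0
time: 2.03
ee_pos: [0.5422, 0.3577, 0.2048]
eef_rot: [-3.14, 0.001, 1.504]
force: [0.5, -0.6, 0.2]
gripper_width: 1.004
gripper_force: 0.0
t 2.0333 pos [0.5422 0.3577 0.2048] yaw [-1.7989e+02  6.0000e-02  8.6170e+01] F [ 0.5 -0.6  0.2] w 1.0043700512798104
shift mm [ -0.7  -1.9 152.8] turn [-0.11  0.06  0.17]
```

View pics/c3.png

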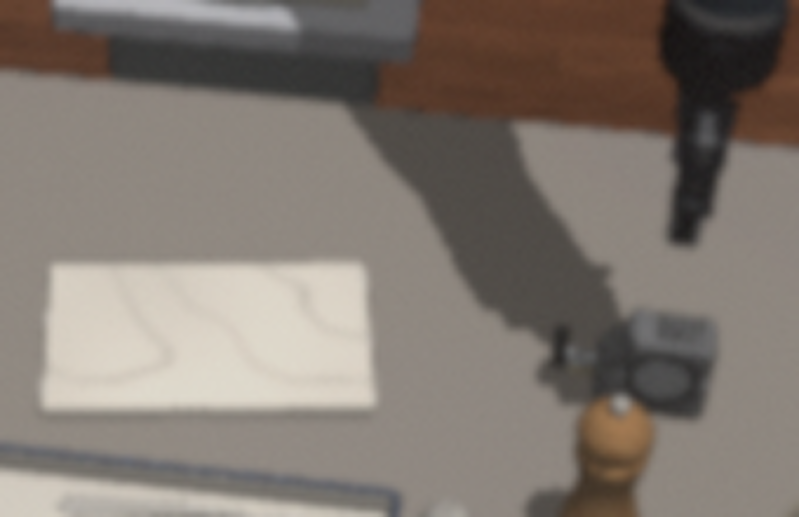

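The open gripper is above the case at about (690,240) in the crop and lines up with the case body at (665,360). I'll descend and grip.

```bash
python3 -m creep '[0,-1,25,0,0,0, 0,-1,25,0,0,0, 0,0,25,0,0,0, 0,0,25,0,0,0, 0,0,20,0,0,0, 0,0,16,0,0,0, 0,0,10,0,0,0, 0,0,7,0,0,0, 0,0,0,0,0,0]'
python3 -m creep '[0,0,0,0,0,0, 0,0,0,0,0,0, 0,0,0,0,0,0, 0,0,0,0,0,0, 0,0,0,0,0,0, 0,0,0,0,0,0, 0,0,0,0,0,0]' 1 50
```

```text
time: 2.83
ee_pos: [0.5377, 0.3598, 0.0525]
eef_rot: [-3.14, 0.001, 1.508]
force: [-0.6, -0.6, 0.3]
gripper_width: 0.997
gripper_force: 0.0
time: 3.42
ee_pos: [0.5395, 0.3596, 0.0545]
eef_rot: [3.139, -0.001, 1.507]
force: [1.0, 0.3, 6.0]
gripper_width: 0.437
gripper_force: 50.2
```

```bash
python3 -m creep '[0,0,-8,0,0,0, 0,0,-12,0,0,0, 0,0,0,0,0,-6.4, 0,0,0,0,0,-6.4, 0,0,0,0,0,0, 0,0,0,0,0,0]'
python3 -c "
from h import *
go((.510,.221,.0745),99)"
```

```text
time: 3.92
ee_pos: [0.5383, 0.3592, 0.073]
eef_rot: [-3.14, 0.0, 1.727]
force: [0.1, 0.3, -5.0]
gripper_width: 0.438
gripper_force: 51.1
t 3.9167 pos [0.5383 0.3592 0.073 ] yaw [-1.7993e+02  2.0000e-02  9.8960e+01] F [ 0.1  0.3 -5. ] w 0.4383446973852112
shift mm [-132.1  -49.4   -1.4] turn [-0.07  0.02 -0.04]
```

```bash
python3 -m creep '[-12,-5,0,0,0,0, -20,-7,0,0,0,0, -22,-8,0,0,0,0, -22,-8,0,0,0,0, -22,-8,0,0,0,0, -20,-8,0,0,0,0, -14,-5,0,0,0,0, 0,0,0,0,0,0, 0,0,0,0,0,0, 0,0,0,0,0,0]'
python3 - <<'E'
from h import *
go((.510,.221,.0745),99)
a=cv2.resize(eyes.grab_frame('top')[165:245,185:315],None,fx=6,fy=6,interpolation=2)
cv2.imwrite('pics/c4.png',a[:,:,::-1])
cv2.imwrite('pics/c5.png',cv2.resize(eyes.grab_frame('side')[150:240,205:345],None,fx=5.7,fy=5.7,interpolation=2)[:,:,::-1])
E
```

```text
time: 4.75
ee_pos: [0.5117, 0.2217, 0.0734]
eef_rot: [3.141, -0.0, 1.729]
force: [0.4, -0.6, -4.8]
gripper_width: 0.439
gripper_force: 51.5
t 4.75 pos [0.5117 0.2217 0.0734] yaw [ 1.7997e+02 -2.0000e-02  9.9080e+01] F [ 0.4 -0.6 -4.8] w 0.4392470044431062
shift mm [-0.4 -1.8 -1.1] turn [ 0.03 -0.02  0.08]
```

View pics/c4.png

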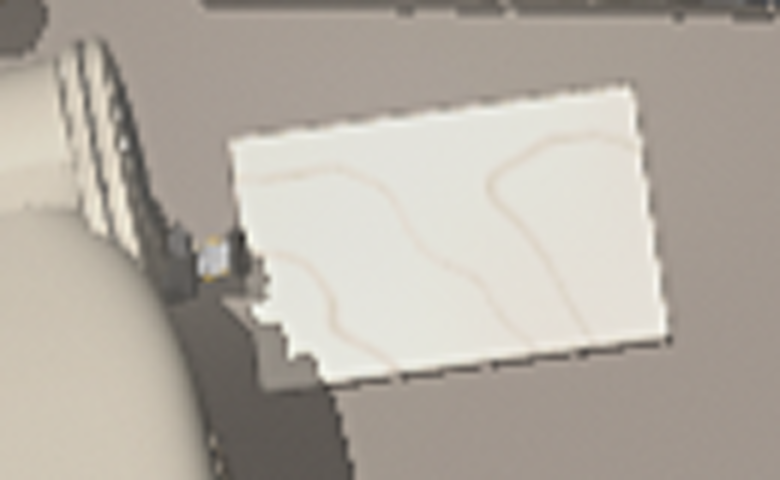

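View pics/c5.png

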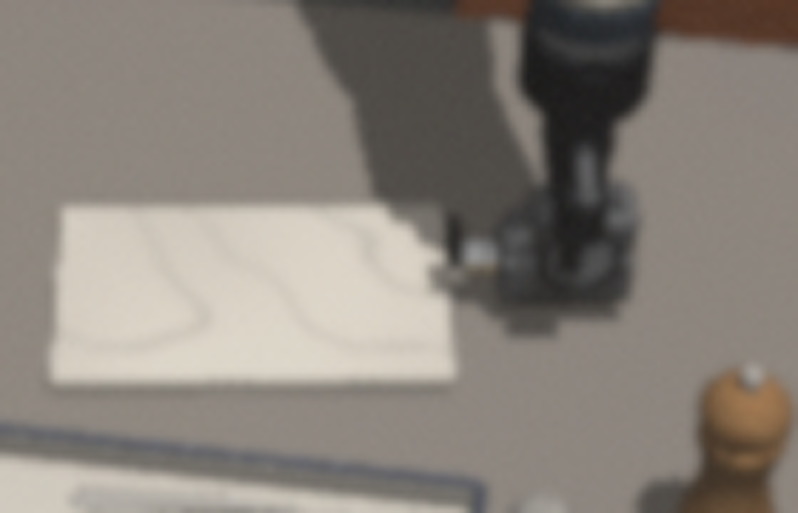

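The crops show the case held and lifted. In the top crop the grip is at about (238,247), overhanging the board's near edge slightly, and the case front is at about (196,262).

Run:
```python
from h import *
a=np.array
u=a((np.sin(np.radians(9)),-np.cos(np.radians(9))));v=a((-u[1],u[0]))
C=a((.539,.0379))
for n,p,z in(("top",(238,247),.066),("top",(197,263),.044),("side",(454,215),.066),("side",(497,262),.044)):
    uv=(p[0]/6+185-.4,p[1]/6+165-.4) if n=="top" else (p[0]/5.7+205-.4,p[1]/5.7+150-.4)
    P=ray(n,uv,z)[:2]; print(n,P,"along",(P-C)@u,"across",(P-C)@v)
s=telemetry.sense()['ee_pos'][:2];print((s-C)@u,(s-C)@v)
```

```text
top [0.52403044 0.15564699] along -0.11863908414938999 across 0.0036344257162096074
top [0.51677019 0.18029858] along -0.14412292454986508 across 0.00031991912669957216
side [0.51142661 0.15639145] along -0.12134605232009638 across -0.008697772303780911
side [0.52495401 0.18472496] along -0.14721458254818298 across 0.009095425425987532
-0.186146916503648 0.0017096615799947006
```

```bash
python3 -m creep '[-8,0,0,0,0,0, -8,0,0,0,0,0, -6,0,0,0,0,0, 0,0,5,0,0,0, 0,0,5,0,0,0, 0,0,4,0,0,0, 0,0,3,0,0,0, 0,0,0,0,0,0, 0,0,0,0,0,0]'
```

```text
time: 5.6
ee_pos: [0.5146, 0.1997, 0.0559]
eef_rot: [-3.141, -0.0, 1.731]
force: [-0.1, -0.1, -5.5]
gripper_width: 0.437
gripper_force: 51.4
```

```bash
python3 -m creep '[0,0,1,0,0,0, 0,0,0,0,0,0, 0,0,0,0,0,0]'
```

```text
time: 5.85
ee_pos: [0.5149, 0.1996, 0.0554]
eef_rot: [3.141, -0.0, 1.731]
force: [0.1, 0.8, -4.6]
gripper_width: 0.436
gripper_force: 51.4
```

```bash
python3 -m creep '[0,0,1,0,0,0, 0,0,0.5,0,0,0, 0,0,0,0,0,0, 0,0,0,0,0,0]'
```

```text
time: 6.18
ee_pos: [0.515, 0.1996, 0.0545]
eef_rot: [3.141, -0.0, 1.731]
force: [-2.4, -0.8, 5.1]
gripper_width: 0.44
gripper_force: 52.4
```

```bash
python3 -m creep '[0,0,0,0,0,0, 0,0,0,0,0,0, 0,0,0,0,0,0, 0,0,0,0,0,0, 0,0,0,0,0,0, 0,0,0,0,0,0]' -1
python3 -m creep '[0,0,-10,0,0,0, 0,0,-20,0,0,0, 0,0,-20,0,0,0, 0,0,-15,0,0,0, -20,0,0,0,0,0, -25,0,0,0,0,0, -22,0,0,0,0,0, 0,0,0,0,0,0, 0,0,0,0,0,0, 0,0,0,0,0,0]'
python3 - <<'E'
from h import *
go((.515+.067*.1564,.1996-.067*.9877,.050),99)
a=cv2.resize(eyes.grab_frame('top')[165:245,185:315],None,fx=3,fy=3,interpolation=2)
b=cv2.resize(eyes.grab_frame('side')[150:240,205:345],None,fx=5.6,fy=5.6,interpolation=2)[:,:]
w=np.zeros((240,b.shape[1],3),np.uint8);w[:,:a.shape[1]]=a[:240]
o=cv2.resize(np.vstack([w,b]),None,fx=.8,fy=.8,interpolation=3);print(o.shape)
cv2.imwrite('pics/c6.png',o[:,:,::-1])
E
```

```text
time: 6.68
ee_pos: [0.5148, 0.1996, 0.0537]
eef_rot: [-3.142, -0.0, 1.731]
force: [0.4, 0.2, -0.5]
gripper_width: 1.0
gripper_force: 0.0
time: 7.52
ee_pos: [0.5255, 0.1336, 0.1192]
eef_rot: [3.141, -0.0, 1.73]
force: [0.8, 0.3, 0.7]
gripper_width: 1.001
gripper_force: 0.0
t 7.5167 pos [0.5255 0.1336 0.1192] yaw [ 1.7998e+02 -1.0000e-02  9.9130e+01] F [0.8 0.3 0.7] w 1.0013595014910817
shift mm [-0.2 -0.1 69.2] turn [ 0.02 -0.01  0.13]
(595, 627, 3)
```

View pics/c6.png

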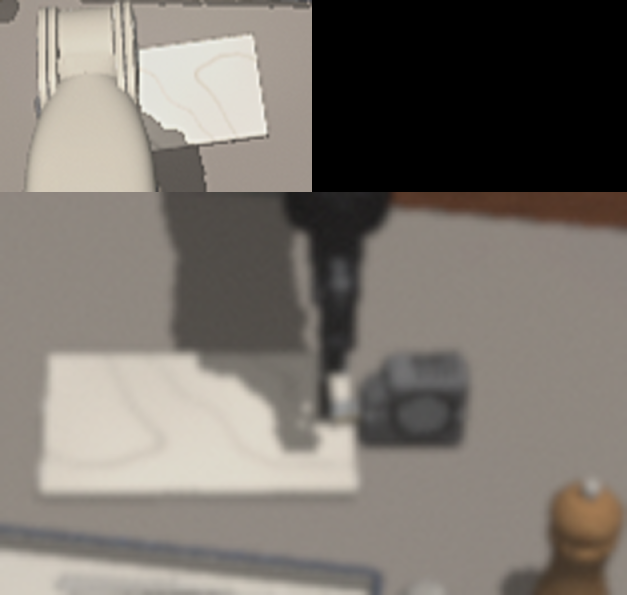

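The case stands upright against the board's end at about (360,400), with the grip near (322,395) under the fingers at about (338,345). I'll check the lengthwise alignment numerically.

Run:
```python
from h import *
px=lambda P:(lambda p:((p[0]-205+.4)*4.48,((p[1]-150+.4)*5.6+240)*.8))(proj("side",P))
for z in(.047,.036,.025): print(z,px((.5255,.1334,z)))
print("tip",px((.5255,.1336,.1192-.012)))
im=eyes.grab_frame("side")[195:206,270:288].astype(int).sum(2)//3
print(im)
```

```text
0.047 (np.float64(323.56567181588485), np.float64(388.4580650097087))
0.036 (np.float64(322.913366312989), np.float64(398.65947097093067))
0.025 (np.float64(322.2676090513827), np.float64(408.75846898460316))
tip (np.float64(327.52481756375596), np.float64(330.7719167592361))
[[111 113 116 118 115  98  69  57  95 148 184 193 179 147 118  91  79  85]
 [112 114 123 127 120 101  69  52  84 132 167 175 163 138 118  90  77  83]
 [113 118 131 143 127 103  71  53  76 117 150 158 148 135 120  92  74  78]
 [115 119 135 146 130 103  72  53  74 112 142 149 142 132 120  92  77  79]
 [118 119 128 133 121 101  76  60  80 113 138 144 136 126 113  90  82  86]
 [119 125 130 126 117 107  94  85  93 113 128 132 123 115 101  80  79  84]
 [122 132 139 130 126 132 132 128 126 126 135 140 134 121  95  70  70  75]
 [120 130 134 131 137 157 171 174 167 161 169 174 170 150 108  71  63  67]
 [119 122 124 124 135 160 185 197 195 192 196 199 194 170 119  73  62  64]
 [119 118 119 120 125 145 175 198 206 206 208 208 201 176 126  79  65  63]
 [118 119 118 118 123 138 170 198 208 209 209 209 204 181 134  90  72  66]]
```

```bash
python3 -m creep '[0,0,20,0,0,0, 0,0,20,0,0,0, 0,0,15,0,0,0, 0,0,9,0,0,0, 0,0,5,0,0,0, 0,0,0,0,0,0, 0,0,0,0,0,0]'
python3 -m creep '[0,0,0,0,0,0, 0,0,0,0,0,0, 0,0,0,0,0,0, 0,0,0,0,0,0, 0,0,0,0,0,0, 0,0,0,0,0,0, 0,0,0,0,0,0, 0,0,0,0,0,0]' 1 60
```

```text
time: 8.25
ee_pos: [0.5257, 0.1337, 0.0502]
eef_rot: [3.141, 0.0, 1.731]
force: [-0.3, 0.4, -1.0]
gripper_width: 0.999
gripper_force: 0.0
time: 8.92
ee_pos: [0.5256, 0.1333, 0.0501]
eef_rot: [3.141, 0.0, 1.731]
force: [-0.8, -1.6, 4.3]
gripper_width: 0.261
gripper_force: 60.5
```

```bash
python3 -m creep '[0,0,-1,0,0,0, -3,0,0,0,0,0, -5,0,0,0,0,0, -8,0,0,0,0,0, -12,0,0,0,0,0, -12,0,0,0,0,0, -10,0,0,0,0,0, 0,0,0,0,0,0, 0,0,0,0,0,0]'
```

```text
time: 9.67
ee_pos: [0.5332, 0.0831, 0.0506]
eef_rot: [-3.141, -0.0, 1.729]
force: [-2.4, 2.9, -3.1]
gripper_width: 0.261
gripper_force: 59.6
```

```bash
python3 -m creep '[-14,0,0,0,0,0, -18,0,0,0,0,0, -20,0,0,0,0,0, -20,0,0,0,0,0, -20,0,0,0,0,0, -20,0,0,0,0,0, -20,0,0,0,0,0, -18,0,0,0,0,0, -10,0,0,0,0,0, -6,0,0,0,0,0]'
python3 -m creep '[0,0,0,0,0,0, 0,0,0,0,0,0]'
python3 - <<'E'
from h import *
go((.5577+.1564*.0145,-.0805-.9877*.0145,.050),99)
t=eyes.grab_frame('top');s=eyes.grab_frame('side')
b=cv2.resize(s[150:245,195:355],None,fx=5,fy=5,interpolation=2)
print(b.shape)
cv2.imwrite('pics/c7.png',b[:,:,::-1])
c=board(t);print(c)
E
```

```text
time: 10.5
ee_pos: [0.5599, -0.0806, 0.0508]
eef_rot: [-3.141, -0.0, 1.73]
force: [-1.1, 4.1, -2.4]
gripper_width: 0.263
gripper_force: 59.8
time: 10.67
ee_pos: [0.5597, -0.0793, 0.0507]
eef_rot: [-3.141, -0.0, 1.731]
force: [-1.3, 4.3, -2.1]
gripper_width: 0.259
gripper_force: 59.8
t 10.6667 pos [ 0.5597 -0.0793  0.0507] yaw [-1.7999e+02 -2.0000e-02  9.9150e+01] F [-1.3  4.3 -2.1] w 0.25900259910694023
shift mm [-15.3  -2.2   0.7] turn [-0.01 -0.02  0.15]
(475, 800, 3)
((0.5950832366943359, 0.009143844246864319), (0.08195291459560394, 0.3153875470161438), 16.44611167907715)
```

View pics/c7.png

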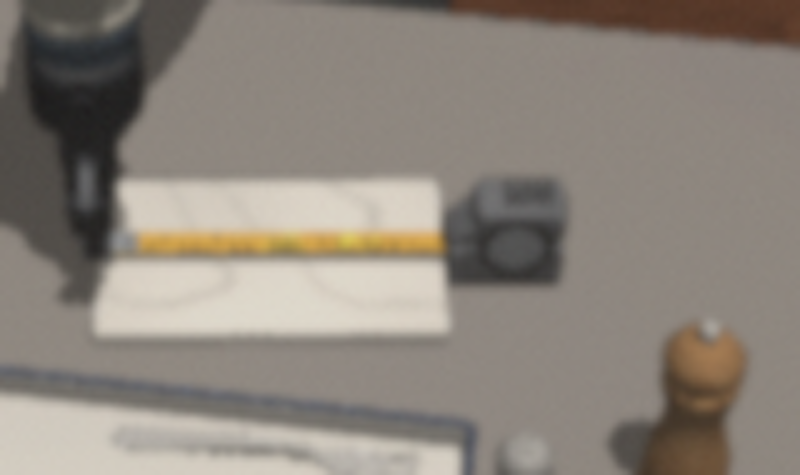

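The blade runs straight along the board at about row 243, and the grip is near (100,245), just at the far end. The board hasn't moved. I'll go a little past the end and lower.

```bash
python3 -m creep '[-6,0,0,0,0,0, -8,0,0,0,0,0, -5,0,0,0,0,0, 0,0,0,0,0,0, 0,0,3,0,0,0, 0,0,3,0,0,0, 0,0,3,0,0,0, 0,0,2,0,0,0, 0,0,0,0,0,0, 0,0,0,0,0,0]'
python3 - <<'E'
from h import *
go((.5577+.1564*.0085,-.0805-.9877*.0085,.041),99)
E
```

```text
time: 11.6
ee_pos: [0.5629, -0.0984, 0.0397]
eef_rot: [-3.141, -0.0, 1.731]
force: [-1.4, 3.6, 0.2]
gripper_width: 0.266
gripper_force: 60.1
t 11.6 pos [ 0.5629 -0.0984  0.0397] yaw [-1.7999e+02 -2.0000e-02  9.9160e+01] F [-1.4  3.6  0.2] w 0.2655043403423815
shift mm [10.  -2.3 -1.3] turn [-0.01 -0.02  0.16]
```

```bash
python3 -m creep '[2,0,0,0,0,0, 2,0,0,0,0,0, 1,0,0,0,0,0, 0,0,0,0,0,0, 0,0,0,0,0,0]'; python3 -m creep '[1,0,0,0,0,0, 1,0,0,0,0,0, 0,0,0,0,0,0, 0,0,0,0,0,0]'
```

```text
time: 12.02
ee_pos: [0.5621, -0.0935, 0.0399]
eef_rot: [3.142, 0.0, 1.731]
force: [-0.9, 3.6, 0.8]
gripper_width: 0.261
gripper_force: 60.1
time: 12.35
ee_pos: [0.5618, -0.0916, 0.0398]
eef_rot: [3.142, -0.0, 1.731]
force: [-1.1, 3.7, 0.1]
gripper_width: 0.262
gripper_force: 60.1
```

```bash
python3 -m creep '[1,0,0,0,0,0, 0.5,0,0,0,0,0, 0,0,0,0,0,0, 0,0,0,0,0,0]'
```

```text
time: 12.68
ee_pos: [0.5616, -0.0905, 0.0398]
eef_rot: [3.142, 0.001, 1.73]
force: [-0.5, 1.5, -0.0]
gripper_width: 0.26
gripper_force: 60.0
```

```bash
python3 -m creep '[0.6,0,0,0,0,0, 0,0,0,0,0,0, 0,0,0,0,0,0]'
```

```text
time: 12.93
ee_pos: [0.5616, -0.0903, 0.0398]
eef_rot: [3.142, 0.001, 1.73]
force: [-0.7, -2.8, 0.2]
gripper_width: 0.26
gripper_force: 60.0
```

```bash
python3 -m creep '[-0.3,0,0.5,0,0,0, 0,0,0,0,0,0, 0,0,0,0,0,0]' - 20; python3 -m creep '[0,0,0,0,0,0, 0,0,0,0,0,0, 0,0,0,0,0,0, 0,0,0,0,0,0, 0,0,0,0,0,0, 0,0,0,0,0,0, 0,0,0,0,0,0]' -0.3
python3 - <<'E'
from h import *
s=eyes.grab_frame('side')
cv2.imwrite('pics/c8.png',cv2.resize(s[150:245,195:355],None,fx=5,fy=5,interpolation=2)[:,:,::-1])
E
```

```text
time: 13.18
ee_pos: [0.5617, -0.0903, 0.0396]
eef_rot: [3.141, 0.001, 1.73]
force: [-1.9, -3.2, 3.1]
gripper_width: 0.263
gripper_force: 60.4
time: 13.77
ee_pos: [0.5615, -0.0898, 0.0393]
eef_rot: [3.142, -0.0, 1.731]
force: [-1.1, 0.4, -0.5]
gripper_width: 0.653
gripper_force: 0.0
```

View pics/c8.png

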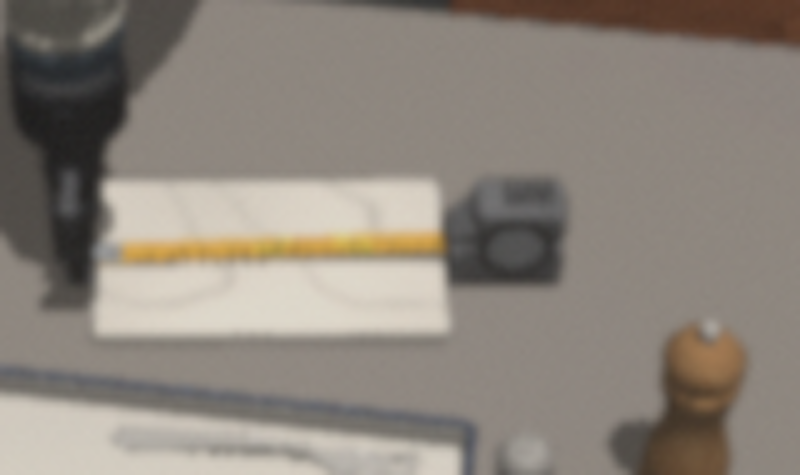

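The fingers are open and the blade stays taut. Its far end is at about (105,252), bent down over the board's end, so it is hooked. I'll withdraw straight up.

```bash
python3 -m creep '[0,0,0,0,0,0, 0,0,0,0,0,0, 0,0,-5,0,0,0, 0,0,-10,0,0,0, 0,0,-15,0,0,0, 0,0,-25,0,0,0, 0,0,-30,0,0,0, 0,0,-30,0,0,0, 0,0,-30,0,0,0, 0,0,0,0,0,0]' -0.6
python3 -m creep '[-30,0,0,0,0,0, -30,0,0,0,0,0, -30,0,0,0,0,0, -30,0,0,0,0,0, 0,0,0,0,0,0, 0,0,0,0,0,0, 0,0,0,0,0,0]'
python3 - <<'E'
from h import *
t=eyes.grab_frame('top');s=eyes.grab_frame('side')
a=cv2.resize(t[165:245,170:330],None,fx=3.6,fy=3.6,interpolation=2);b=cv2.resize(s[165:245,195:355],None,fx=3.6,fy=3.6,interpolation=2)
cv2.imwrite('pics/c9.png',np.vstack([a,b])[:,:,::-1])
E
```

```text
time: 14.65
ee_pos: [0.5635, -0.0905, 0.1913]
eef_rot: [3.133, 0.004, 1.731]
force: [0.5, 0.2, 0.2]
gripper_width: 0.798
gripper_force: 0.0
time: 15.23
ee_pos: [0.5803, -0.2082, 0.1846]
eef_rot: [-3.142, -0.0, 1.73]
force: [0.6, 0.0, 0.4]
gripper_width: 0.797
gripper_force: 0.0
```

View pics/c9.png

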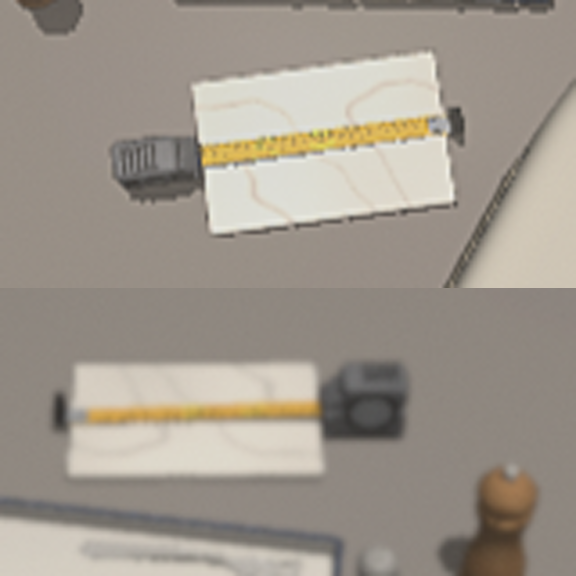

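Both views show the blade stretched along the board's centre. The hook and grip sit beyond the far end (top view (455,125)), the case is upright against the near end, and the arm is clear. I'll hand the job in.

```bash
python3 -c "
from bench import robot
print(robot.job_done())"
```

```text
the job is handed in; nothing more can be done
None
```

I handed the job in at about 15 s: the case stands against one short end of the board, and the blade is drawn straight along it and hooked over the far end by itself, with the robot clear. I checked this by camera and never measured the final blade draw or hook height directly; the arm's travel puts the draw at about 223 mm, and no verdict came back.

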